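# Return the washed screen-printing squeegees to the graded rack

## Robot

A 7-joint arm with a two-finger parallel gripper is mounted at the origin on a cart in front of the work surface, level with it; the furniture and walls round the work are solid. World frame = base frame: x ahead of the robot, y to its left, z up, the work surface at z = 0. Lengths are in m, angles in rad, forces in N, time in s.
With the tool pointing down it reaches from about 0.4 to 0.85 m from the base axis. Payload 10.4 kg.
Tool frame: the origin (TCP) lies midway between the tips of the shut fingers; the grasp point (between the pads) lies 19 mm behind it; x points along the fingers, z is the direction in which the jaws open and shut, and the axes are right-handed (so a half turn about x gives the same grasp; the last joint's range is limited). The gripper opens to 87 mm and grips with 3 to 60 N. Pads are 19 mm wide; open, the fingers measure 117 mm over their backs; the gripper's body (75 mm by 190 mm) begins 51 mm behind the grasp point.
Start: joints at [1.21, 0.332, -0.065, 1.46, 0.022, 1.35, -0.088], TCP at [0.207, -0.59, 0.223] pointing down, gripper open.
Joint ranges: [-2.6, 2.6], [-0.5, 2.12], [-1.47, 1.34], [0.16, 2.42], [-1.27, 4.41], [0.06, 2.06], [-2.6, 2.6]. Speed limits (rad/s): [2.22, 2.22, 2.79, 2.79, 3.14, 3.14, 3.14].

## Interface

Orientations are given as a unit quaternion [x, y, z, w].
In Python, from bench import read_state, camera, camera_params, close_job gives the robot as it stands.
- The arm moves only by the tool arm_command, never from a script. Its argument "targets" is a list of rows, each a list of 7 numbers: the closure in counts, from 0 (fully open) to 255 (shut), then the shift along the tool's x, y, z in mm, then the turn, a rotation vector about the tool's x, y, z in rad. A call has 1 to 10 rows; each row is the pose to reach, as a shift and turn from the pose commanded when the call began, along the tool's axes at that moment; what a row does not reach only later rows make up. A row lasts 1/10 s, in which the tool goes at most 50 mm and 8.59 degrees, less where a joint would pass 70% of its speed; a pose out of reach is approached as far as the arm can. A call with a gripper value outside its range is refused whole. The fingers move at their own pace and stop on an object; "newtons" is the grip in N (left out, the last holds). Time passes only in rows, so rows that repeat a pose let the fingers close. It gives the time, the measured TCP pose, the force and the opening at its end, in the units of the state.
- read_state(): the state, without advancing time (a new reading comes with each control period).
- camera(name): name is "scene" or "top" or "wrist"; returns the picture (480x640x3 uint8, red, green, blue); there is no depth.
- camera_params(name): a dict with "intrinsics" (3x3 intrinsics, pixels), "dist" ([k1, k2, p1, p2, k3] as OpenCV has them; the pictures are not rectified), "xyz" and "orientation" of the camera in the world; the wrist camera has in their place "mount" (4x4, takes a point from camera to tool coordinates, whose origin is the TCP and whose axes are the tool frame's). Camera axes: x right, y down, z forward; pixel columns grow to the right and rows downward; lengths in m; the calibration is good to about 2 mm. A picture is of the moment at which its call begins: read the wrist's pose just before it. camera_params takes no time and is no camera call.
- close_job(): hands the job in, once; it reports no verdict.
The state is a dict: "time": time; "joint_positions": joint angles; "joint_vel": joint speeds; "joint_torque": joint torques, N m; "ee_pos": TCP position; "eef_rot": TCP orientation; "ft_force": force on the tool from outside, world axes, zero at the start; "torque": the same for the moment, N m; "width": finger opening in m.
Only numpy, scipy, OpenCV 4.12 (cv2) and the standard library are available. Lean on these libraries where they do the work, as an engineer would, in place of code of your own. Each camera call takes 0.05 s, during which the arm holds its last target.

## Task

The four screen-printing squeegees have dried in the wire rack, in whatever order they were washed. Move the row to the wooden storage rack, each squeegee into the slot cut to its own length, so that the row runs from the shortest at the left end to the longest at the right end. Each must sit fully down and upright, blade hanging in the slot and handle resting on the board.

Things in the scene. Friction and masses are not known exactly. Their poses are not given: they have to be found in the camera images.
- storage_rack: Fixed brown board, top 60 mm up, on dark cheeks. Origin on the table below its middle; x ahead along the slots, y left along the row. Slots centred on x = 0, 16 mm wide: 86 mm long at y = +96 mm (left end), 114 at +32, 142 at -32, 170 at -96 (right end), each its squeegee's length + 16. A seated squeegee's origin is 34 mm up.
- drying_rack: Fixed rack of steel wires (top 70 mm up) over a white drip tray, 196 x 262 mm. Origin on the table below its middle; x ahead along the wires, y left along the row. Four like places at y = +96, +32, -32, -96 mm, one squeegee hanging in each by its shoulders, in any order: origin 44 mm up, top 132 mm up, 36 mm clear between grips.
- squeegee_70: The shortest squeegee, 70 mm long, 88 tall: rubber blade 70 long, 6 thick, 26 deep; above it the wooden handle: foot 34 thick (z = 26 to 48 mm) with flat shoulders below, then flat-sided grip 28 thick (to z = 88). Origin mid-length on the blade's lower edge; x along its length, y through its thickness, z up. About 123 g. Grip across y from above.
- squeegee_98: The second shortest squeegee, 98 mm long, 88 tall: rubber blade 98 long, 6 thick, 26 deep; above it the wooden handle: foot 34 thick (z = 26 to 48 mm) with flat shoulders below, then flat-sided grip 28 thick (to z = 88). Origin mid-length on the blade's lower edge; x along its length, y through its thickness, z up. About 148 g. Grip across y from above.
- squeegee_126: The second longest squeegee, 126 mm long, 88 tall: rubber blade 126 long, 6 thick, 26 deep; above it the wooden handle: foot 34 thick (z = 26 to 48 mm) with flat shoulders below, then flat-sided grip 28 thick (to z = 88). Origin mid-length on the blade's lower edge; x along its length, y through its thickness, z up. About 173 g. Grip across y from above.
- squeegee_154: The longest squeegee, 154 mm long, 88 tall: rubber blade 154 long, 6 thick, 26 deep; above it the wooden handle: foot 34 thick (z = 26 to 48 mm) with flat shoulders below, then flat-sided grip 28 thick (to z = 88). Origin mid-length on the blade's lower edge; x along its length, y through its thickness, z up. About 199 g. Grip across y from above.

How it is judged:
By the outcome, as a careful person would: the job done as asked, in the order asked, and still so for the second after the job is handed in, with the robot touching nothing.
It also fails if it takes over 93 s, if anything falls off the work surface, if the arm or the gripper's body presses on something with over 40 N, if the wrist force passes 120 N, or if a joint passes its speed limit or range.

## Working session

There is one attempt and no reset: what is moved stays moved. The work goes in short steps, Python scripts to look and compute and a tool call to move; the robot and the scene stay as the last step left them, time stands still between calls to the robot, and variables do not carry over. Pictures are saved under pics/ and viewed, and the job is handed in when it is done.

Besides the shell and the picture viewer there is one more tool, called after "Call:" by a JSON object that holds its "api" and its "payload". arm_command: Moves the arm, as the interface text tells. Its arguments: {"type":"object","properties":{"targets":{"type":"array"},"newtons":{"type":"number"}},"required":["targets"]}

```bash
mkdir -p pics; ls
python3 - <<'E'
from bench import *
import cv2,json
for n in("scene","top","wrist"):
    p=camera_params(n);print(n,p)
    cv2.imwrite(f"pics/{n}0.png",camera(n)[:,:,::-1])
print(read_state())
E
```

```text
pics
scene {'intrinsics': array([[583.72046234,   0.        , 317.10738182],
       [  0.        , 583.72046234, 234.71799746],
       [  0.        ,   0.        ,   1.        ]]), 'dist': array([-0.14800563,  0.        ,  0.        ,  0.        ,  0.        ]), 'xyz': array([-0.03863823,  0.66810026,  0.7043441 ]), 'orientation': array([-0.30799153,  0.82516784, -0.44106786,  0.1723322 ])}
top {'intrinsics': array([[581.25516812,   0.        , 322.2834627 ],
       [  0.        , 581.25516812, 236.70994904],
       [  0.        ,   0.        ,   1.        ]]), 'dist': array([-0.12075669,  0.        ,  0.        ,  0.        ,  0.        ]), 'xyz': array([ 0.47610995, -0.03631907,  1.19938898]), 'orientation': array([ 0.7095921 , -0.70275117,  0.03691883, -0.03545183])}
wrist {'intrinsics': array([[332.29509589,   0.        , 316.12134941],
       [  0.        , 332.29509589, 236.9906936 ],
       [  0.        ,   0.        ,   1.        ]]), 'dist': array([-0.04121471,  0.        ,  0.        ,  0.        ,  0.        ]), 'mount': array([[ 9.24953504e-04, -2.86452427e-01,  9.5809402
[... 307 characters left out ...]
oint_positions': array([ 1.21041688,  0.33269472, -0.06467418,  1.46070209,  0.02162952,
        1.34990477, -0.08848984]), 'joint_vel': array([ 7.94563092e-04, -1.96708028e-03,  6.28325877e-04, -2.67995415e-03,
       -2.46985105e-03, -5.07675851e-05,  7.07899261e-04]), 'joint_torque': array([-2.11793531e-04, -6.23632121e+01,  2.39508395e-02, -3.90144145e+01,
       -6.14014291e-02,  3.72741173e-02,  1.52312168e-04]), 'ee_pos': array([ 0.20700672, -0.58943423,  0.22197874]), 'eef_rot': array([ 0.40902306,  0.57723926, -0.40865615,  0.5766239 ]), 'ft_force': array([ 0.54497342, -0.81083738, -0.58759118]), 'torque': array([-0.06137837,  0.05107547,  0.02257417]), 'width': 0.08686658645806222}
```

View pics/top0.png

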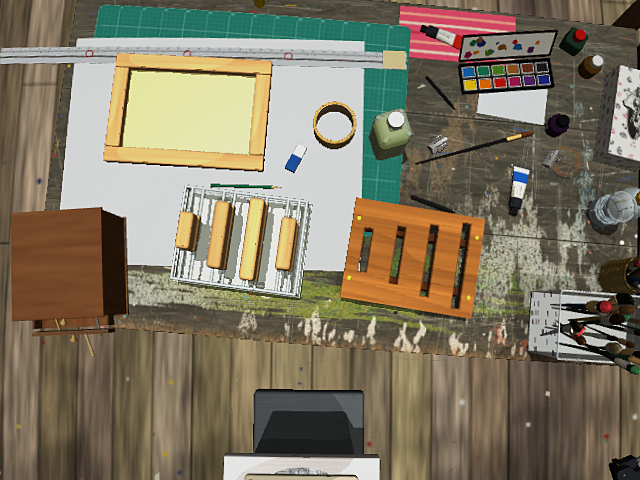

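View pics/scene0.png

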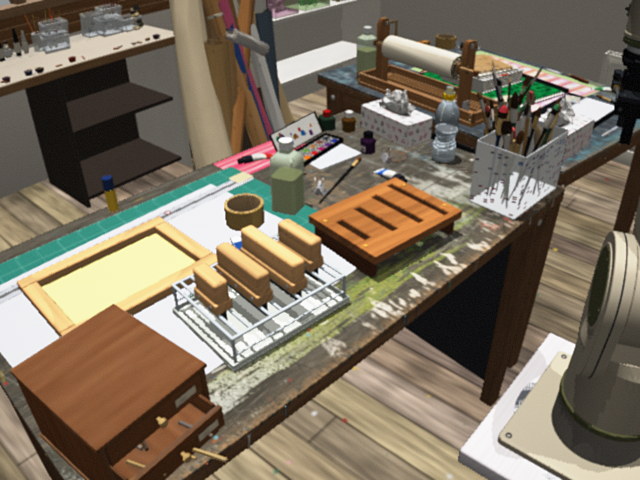

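View pics/wrist0.png

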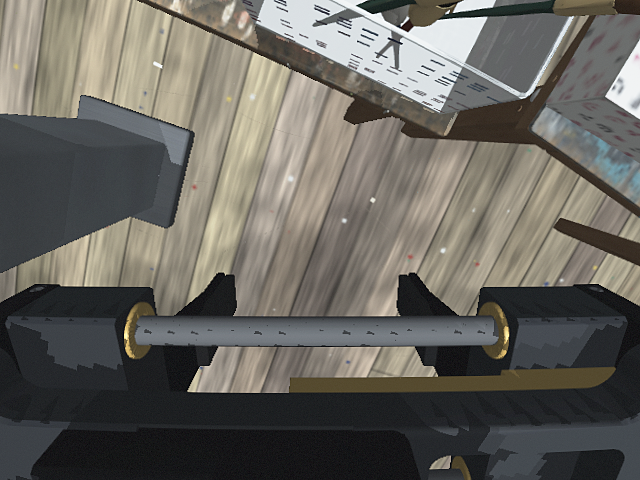

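The top view shows the drying rack centred near (242,240), holding from left to right squeegees of about 70, 126, 154 and 98 mm. The storage rack is near (413,258), with slots growing in length to the right. Next I'll measure both.

```bash
cat > h.py <<'E'
import numpy as np,cv2
from scipy.spatial.transform import Rotation as R
from bench import *
def ray(name,uv):
    p=camera_params(name);uv=np.asarray(uv,float).reshape(-1,1,2)
    n=cv2.undistortPoints(uv,p['intrinsics'],p['dist']).reshape(-1,2)
    if name=='wrist':
        s=read_state();T=p['mount'];Rw=R.from_quat(s['eef_rot']).as_matrix()
        C=Rw@T[:3,3]+s['ee_pos'];M=Rw@T[:3,:3]
    else: M=R.from_quat(p['orientation']).as_matrix();C=p['xyz']
    return C,np.c_[n,np.ones(len(n))]@M.T
def onz(name,uv,z):
    C,d=ray(name,uv);return C+d*((z-C[2])/d[:,2])[:,None]
def proj(name,P):
    p=camera_params(name);M=R.from_quat(p['orientation']).as_matrix()
    q=(np.atleast_2d(P)-p['xyz'])@M
    return cv2.projectPoints(q,np.zeros(3),np.zeros(3),p['intrinsics'],p['dist'])[0].reshape(-1,2)
E
python3 - <<'E'
import cv2,numpy as np
im=cv2.imread('pics/top0.png')
c=im[175:330,160:500]
cv2.imwrite('pics/topc.png',cv2.resize(c,None,fx=2.35,fy=2.35,interpolation=cv2.INTER_CUBIC))
hsv=cv2.cvtColor(im,cv2.COLOR_BGR2HSV)
for p in [(186,230),(220,210),(217,260),(256,230),(288,250),(365,215),(365,250),(432,260),(465,260),(415,240),(195,250)]:
    print(p,hsv[p[1],p[0]])
E
```

```text
(186, 230) [ 22 124 231]
(220, 210) [ 21 124 231]
(217, 260) [ 21 130 232]
(256, 230) [ 30 100 230]
(288, 250) [ 19 134 233]
(365, 215) [ 14 191 190]
(365, 250) [19 61 71]
(432, 260) [ 16 179  27]
(465, 260) [ 13 194  63]
(415, 240) [ 14 190 184]
(195, 250) [ 16 179  50]
```

View pics/topc.png

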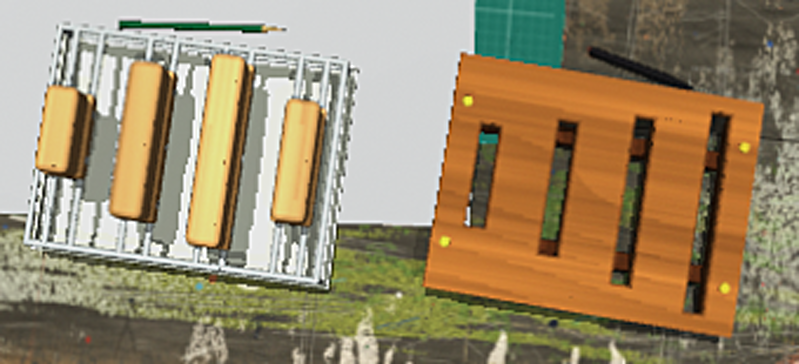

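```bash
cat > m.py <<'E'
from h import *
im=cv2.imread('pics/top0.png')
hsv=cv2.cvtColor(im,cv2.COLOR_BGR2HSV)
H,S,V=cv2.split(hsv)
roi=np.zeros_like(H);roi[180:300,168:312]=1
m=((H>14)&(H<34)&(S>70)&(V>200)&(roi>0)).astype(np.uint8)
cs=[c for c in cv2.findContours(m,cv2.RETR_EXTERNAL,cv2.CHAIN_APPROX_NONE)[0] if cv2.contourArea(c)>200]
cs.sort(key=lambda c:c[:,0,0].mean())
def rect(P):
    (c,(w,h),a)=cv2.minAreaRect((P[:,:2]*1000).astype(np.float32))
    b=cv2.boxPoints((c,(w,h),a));e=b[1]-b[0];f=b[2]-b[1]
    L=e if np.hypot(*e)>np.hypot(*f) else f
    L=L if L[0]>0 else -L
    return np.array(c),max(w,h),min(w,h),np.degrees(np.arctan2(L[1],L[0]))
print('squeegees')
cc=[]
for c in cs:
    r=rect(onz('top',c,.132));cc.append(r);print(np.round(r[0],1),np.round(r[1:],1))
d=cc[0][0]-cc[3][0];print('row dir-90',np.degrees(np.arctan2(d[1],d[0]))-90,np.hypot(*d),np.mean([r[0] for r in cc],0))
roi[:]=0;roi[190:325,335:490]=1
m=((H>8)&(H<20)&(S>160)&(V>120)&(roi>0)).astype(np.uint8)
c=max(cv2.findContours(m,cv2.RETR_EXTERNAL,cv2.CHAIN_APPROX_NONE)[0],key=cv2.contourArea)
print('board',[np.round(x,1) for x in rect(onz('top',c,.06))])
fill=cv2.drawContours(np.zeros_like(m),[c],-1,1,-1)
hole=(fill&(~(m>0)).astype(np.uint8))
hs=[c for c in cv2.findContours(hole,cv2.RETR_EXTERNAL,cv2.CHAIN_APPROX_NONE)[0] if cv2.contourArea(c)>100]
hs.sort(key=lambda c:c[:,0,0].mean())
hh=[]
for c in hs:
    r=rect(onz('top',c,.06));hh.append(r);print(np.round(r[0],1),np.round(r[1:],1))
d=hh[0][0]-hh[-1][0];print('row dir-90',np.degrees(np.arctan2(d[1],d[0]))-90,np.hypot(*d),np.mean([r[0] for r in hh],0))
E
python3 m.py
```

```text
squeegees
[597.2 220.3] [65.7 24.3 -7.1]
[589.8 156.4] [121.9  22.8  -7.1]
[582.   93.4] [150.7  25.1  -7. ]
[573.5  30.2] [96.1 24.4 -7.1]
row dir-90 -7.1045308983320155 191.55019182935317 [585.65769958 125.09072065]
board [array([ 554.4, -217.6]), np.float64(261.9), np.float64(200.9), np.float32(80.8)]
[ 569.5 -122.6] [89.1 18.4 -9.3]
[ 559.5 -186. ] [114.1  17.4  -8.9]
[ 549.3 -249.3] [142.3  18.3  -8.9]
[ 539.2 -312.5] [170.7  18.3  -9.3]
row dir-90 -9.068819684306234 192.3416006839061 [ 554.37651062 -217.58509254]
```

Run:
```python
from h import *
s=read_state();M=R.from_quat(s['eef_rot']).as_matrix();print(np.round(M,3))
for x,y in((.38,-.43),(.25,-.55),(.38,-.6)):
    for z in(0,.1,.2,.3): print(x,y,z,proj('scene',[[x,y,z]]).round(),proj('top',[[x,y,z]]).round())
# cabinet
for z in(0,.15,.2,.25): print(z,proj('scene',[[.53,.36,z]]).round(),proj('top',[[.53,.36,z]]).round())
```

```text
[[-0.     0.943  0.331]
 [ 0.001  0.331 -0.943]
 [-1.    -0.    -0.001]]
0.38 -0.43 0 [[502. 224.]] [[510. 344.]]
0.38 -0.43 0.1 [[509. 185.]] [[527. 348.]]
0.38 -0.43 0.2 [[517. 143.]] [[547. 353.]]
0.38 -0.43 0.3 [[524.  98.]] [[571. 359.]]
0.25 -0.55 0 [[575. 222.]] [[566. 406.]]
0.25 -0.55 0.1 [[585. 184.]] [[587. 415.]]
0.25 -0.55 0.2 [[595. 143.]] [[612. 426.]]
0.25 -0.55 0.3 [[606.  99.]] [[642. 439.]]
0.38 -0.6 0 [[533. 196.]] [[588. 343.]]
0.38 -0.6 0.1 [[540. 159.]] [[611. 347.]]
0.38 -0.6 0.2 [[548. 120.]] [[638. 351.]]
0.38 -0.6 0.3 [[555.  79.]] [[670. 357.]]
0 [[180. 397.]] [[131. 268.]]
0.15 [[164. 327.]] [[105. 264.]]
0.2 [[158. 299.]] [[ 95. 262.]]
0.25 [[152. 270.]] [[ 84. 260.]]
```

Call:
{"api": "arm_command", "payload": {"targets": [[114,-50,0,0,0,0,0],[114,-100,0,0,0,0,0],[114,-150,0,0,0,0,0],[114,-200,0,0,0,0,0],[114,-200,37,-31,0.06,0,0],[114,-200,73,-62,0.12,0,0],[114,-200,110,-92,0.18,0,0],[114,-200,147,-123,0.24,0,0],[114,-200,184,-154,0.3,0,0],[114,-200,220,-185,0.36,0,0]], "newtons": 40}}

```text
time: 1.15
ee_pos: [0.3541, -0.3402, 0.4225]
eef_rot: [-0.506, -0.494, 0.506, -0.494]
ft_force: [0.3, -0.9, 0.3]
width: 0.0483
```

```bash
cat >> h.py <<'E'
def drow(y,x=0): 
    t=np.radians(-7.1);return np.array([.5857-y*np.sin(t)+x*np.cos(t),.1251+y*np.cos(t)+x*np.sin(t)]),-7.1
def srow(y,x=0):
    t=np.radians(-9.07);return np.array([.5544-y*np.sin(t)+x*np.cos(t),-.2176+y*np.cos(t)+x*np.sin(t)]),-9.07
def delta(P,z,yaw):
    s=read_state();M=R.from_quat(s['eef_rot']).as_matrix()
    t=np.radians(yaw);ty=np.array([np.cos(t),np.sin(t),0]);tx=np.array([0,0,-1.])
    Mt=np.c_[tx,ty,np.cross(tx,ty)]
    print('t',round(s['time'],2),'pos',s['ee_pos'].round(4),'w',round(s['width'],4),'F',s['ft_force'].round(1),'j',s['joint_positions'].round(2))
    print('shift mm',((np.r_[P,z]-s['ee_pos'])@M*1000).round(1),'turn',R.from_matrix(M.T@Mt).as_rotvec().round(4))
E
python3 -c "
from h import *
P,a=drow(-96);delta(P,.2,a)"
```

```text
t 1.15 pos [ 0.3541 -0.3402  0.4225] w 0.0483 F [ 0.3 -0.9  0.3] j [ 0.9   0.02 -0.23  1.41  0.    1.71 -0.93]
shift mm [  246.7 -9305.  95055.4] turn [0.0994 0.0002 0.0001]
```

```bash
python3 -c "
from h import *
P,a=drow(-.096);delta(P,.2,a)"
```

```text
t 1.15 pos [ 0.3541 -0.3402  0.4225] w 0.0483 F [ 0.3 -0.9  0.3] j [ 0.9   0.02 -0.23  1.41  0.    1.71 -0.93]
shift mm [ 222.3  210.7 -375.4] turn [0.0994 0.0002 0.0001]
```

Call:
{"api": "arm_command", "payload": {"targets": [[114,10,24,-42,0.05,0,0],[114,30,48,-85,0.1,0,0],[114,55,70,-125,0.1,0,0],[114,80,92,-165,0.1,0,0],[114,105,115,-205,0.1,0,0],[114,130,138,-246,0.1,0,0],[114,155,160,-285,0.1,0,0],[114,180,185,-330,0.1,0,0],[114,205,211,-375,0.1,0,0],[114,222,211,-375,0.1,0,0]]}}

```text
time: 2.15
ee_pos: [0.5739, 0.0319, 0.2003]
eef_rot: [0.53, 0.469, -0.528, 0.469]
ft_force: [0.4, -0.0, -0.4]
width: 0.0482
```

Call:
{"api": "arm_command", "payload": {"targets": [[114,0,0,0,0,0,0],[114,0,0,0,0,0,0]]}}

```text
time: 2.35
ee_pos: [0.5723, 0.0282, 0.1998]
eef_rot: [-0.529, -0.469, 0.53, -0.468]
ft_force: [-0.0, -1.5, 0.9]
width: 0.0481
```

```bash
python3 -c "
from h import *
P,a=drow(-.096);delta(P,.097,a)
cv2.imwrite('pics/w1.png',camera('wrist')[:,:,::-1])"
```

```text
t 2.35 pos [0.5723 0.0282 0.1998] w 0.0481 F [-0.  -1.5  0.9] j [ 0.39  0.29 -0.62  1.61  0.17  1.3  -1.95]
shift mm [102.8   1.6  -1.8] turn [0.0028 0.0001 0.0019]
```

View pics/w1.png

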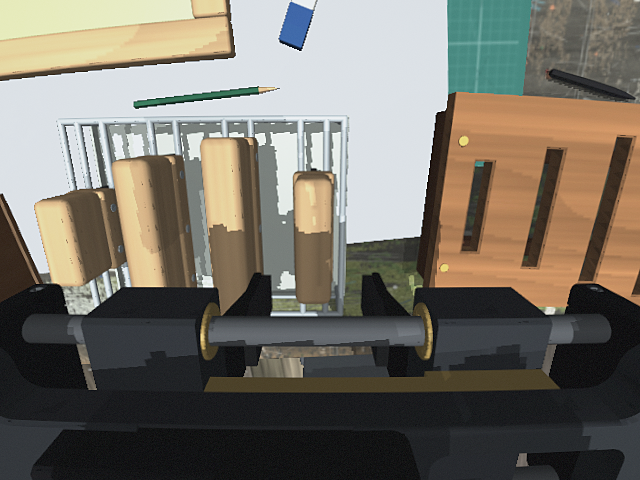

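The wrist view shows the 98 squeegee at column 313, centred between the fingers (about 316), with both neighbours clear. I'll descend and grip it.

Call:
{"api": "arm_command", "payload": {"targets": [[114,25,1,-1,0,0,0],[114,50,1,-1,0,0,0],[114,70,1,-1,0,0,0],[114,88,1,-1,0,0,0],[114,98,1,-1,0,0,0],[114,103,1,-1,0,0,0],[114,103,1,-1,0,0,0],[180,103,1,-1,0,0,0],[180,103,1,-1,0,0,0],[180,103,1,-1,0,0,0]]}}

```text
time: 3.4
ee_pos: [0.5741, 0.0289, 0.0982]
eef_rot: [0.53, 0.468, -0.529, 0.469]
ft_force: [-0.2, 0.7, 0.1]
width: 0.0315
```

Call:
{"api": "arm_command", "payload": {"targets": [[255,0,0,0,0,0,0],[255,0,0,0,0,0,0],[255,0,0,0,0,0,0]]}}

```text
time: 3.7
ee_pos: [0.5742, 0.0292, 0.0981]
eef_rot: [0.53, 0.468, -0.529, 0.469]
ft_force: [-0.6, 1.5, 4.5]
width: 0.0279
```

```bash
python3 -c "
from h import *
P,a=drow(-.096);delta(P,.097,a)
P,a=srow(.032);delta(P,.21,a)"
```

```text
t 3.7 pos [0.5742 0.0292 0.0981] w 0.0279 F [-0.6  1.5  4.5] j [ 0.36  0.39 -0.6   1.72  0.24  1.11 -2.  ]
shift mm [ 1.1 -0.4 -0.6] turn [ 0.0019 -0.0003 -0.001 ]
t 3.7 pos [0.5742 0.0292 0.0981] w 0.0279 F [-0.6  1.5  4.5] j [ 0.36  0.39 -0.6   1.72  0.24  1.11 -2.  ]
shift mm [-112.    11.7  215.3] turn [ 0.0363 -0.0003 -0.001 ]
```

Call:
{"api": "arm_command", "payload": {"targets": [[255,-15,0,0,0,0,0],[255,-40,0,0,0,0,0],[255,-70,0,0,0,0,0],[255,-90,2,30,0.01,0,0],[255,-90,4,70,0.02,0,0],[255,-90,6,110,0.036,0,0],[255,-90,8,150,0.036,0,0],[255,-90,11,190,0.036,0,0],[255,-90,12,215,0.036,0,0],[255,-90,12,215,0.036,0,0]]}}

```text
time: 4.7
ee_pos: [0.558, -0.1914, 0.1877]
eef_rot: [-0.539, -0.457, 0.54, -0.457]
ft_force: [-0.2, -1.8, -2.3]
width: 0.0279
```

```bash
python3 -c "
from h import *
P,a=srow(.032);delta(P,.088,a)
cv2.imwrite('pics/w2.png',camera('wrist')[:,:,::-1])
cv2.imwrite('pics/s2.png',camera('scene')[:,:,::-1])"
```

```text
t 4.7 pos [ 0.558  -0.1914  0.1877] w 0.0279 F [-0.2 -1.8 -2.3] j [ 0.66  0.32 -0.49  1.58  0.16  1.28 -1.6 ]
shift mm [99.6  0.6 -5.8] turn [-0.0068  0.002   0.0011]
```

View pics/w2.png

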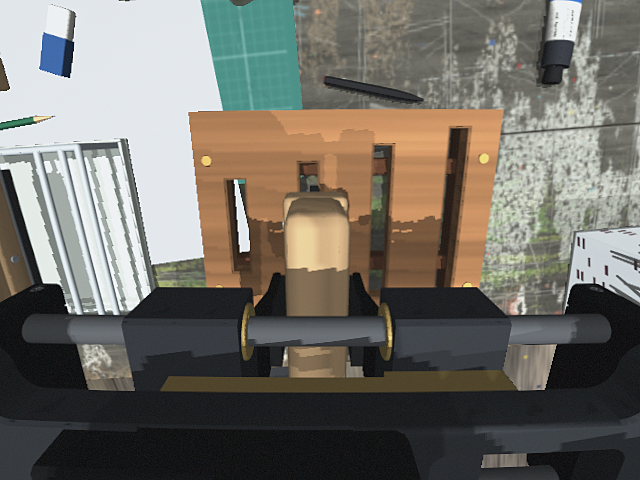

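View pics/s2.png

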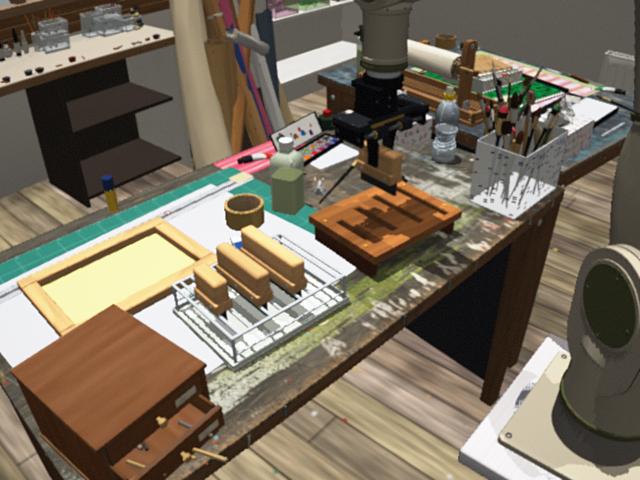

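The squeegee is held upright over the slot, slightly right of centre (slot 114's far end is at 308,165 and the handle at 318). I'll let it settle and re-measure, with a cross-check from the wrist camera.

Call:
{"api": "arm_command", "payload": {"targets": [[255,0,0,-1,0,0,0],[255,0,0,-1,0,0,0]]}}

```text
time: 5.0
ee_pos: [0.5599, -0.1834, 0.1879]
eef_rot: [0.538, 0.46, -0.537, 0.46]
ft_force: [-0.8, 0.4, -2.2]
width: 0.0282
```

Run:
```python
from h import *
P,a=srow(.032);delta(P,.088,a)
s=read_state();im=camera('wrist');cv2.imwrite('pics/w3.png',im[:,:,::-1])
H,S,V=cv2.split(cv2.cvtColor(im,cv2.COLOR_RGB2HSV))
# pins (yellow dots)
m=((H>22)&(H<32)&(S>120)&(V>180)).astype(np.uint8);m[:100]=0;m[300:]=0
n,_,st,ce=cv2.connectedComponentsWithStats(m)
for i in range(1,n):
    if st[i,4]>20: print(ce[i],st[i,4],onz('wrist',ce[i],.06))
imt=cv2.imread('pics/top0.png');H,S,V=cv2.split(cv2.cvtColor(imt,cv2.COLOR_BGR2HSV))
m=((H>22)&(H<34)&(S>120)&(V>180)).astype(np.uint8);m[:190]=0;m[320:]=0;m[:,:335]=0;m[:,490:]=0
n,_,st,ce=cv2.connectedComponentsWithStats(m)
for i in range(1,n):
    if st[i,4]>3: print(ce[i],st[i,4],onz('top',ce[i],.06))
```

```text
t 5.0 pos [ 0.5599 -0.1834  0.1879] w 0.0282 F [-0.8  0.4 -2.2] j [ 0.65  0.32 -0.5   1.59  0.16  1.28 -1.6 ]
shift mm [99.9 -0.1  2.7] turn [ 0.0024 -0.0003 -0.0002]
[218.02702703 159.72972973] 37 [[ 0.63392302 -0.10979847  0.06      ]]
[358.6 217.4] 15 [[ 0.63231025 -0.10961868  0.06      ]]
[476.5        237.28571429] 14 [[ 0.59505504 -0.34484505  0.06      ]]
[348.71428571 277.5       ] 14 [[ 0.51340606 -0.09064998  0.06      ]]
[467.76923077 297.15384615] 13 [[ 0.47639771 -0.3256541   0.06      ]]
```

Call:
{"api": "arm_command", "payload": {"targets": [[255,15,0,3,0,0,0],[255,30,0,3,0,0,0],[255,45,0,3,0,0,0],[255,60,0,3,0,0,0],[255,75,0,3,0,0,0],[255,85,0,3,0,0,0],[255,92,0,3,0,0,0],[255,96,0,3,0,0,0],[255,99,0,3,0,0,0],[255,99,0,3,0,0,0]]}}

```text
time: 6.05
ee_pos: [0.5594, -0.188, 0.0887]
eef_rot: [0.538, 0.459, -0.538, 0.459]
ft_force: [-0.1, -0.6, -1.6]
width: 0.0279
```

Run:
```python
from h import *
P,a=srow(.032);delta(P,.088,a)
```

```text
t 6.05 pos [ 0.5594 -0.188   0.0887] w 0.0279 F [-0.1 -0.6 -1.6] j [ 0.64  0.41 -0.48  1.69  0.21  1.09 -1.63]
shift mm [ 0.7 -0.3 -2. ] turn [ 0.0001  0.0002 -0.0005]
```

Call:
{"api": "arm_command", "payload": {"targets": [[255,1,0,-1,0,0,0],[255,1,0,-1,0,0,0],[114,1,0,-1,0,0,0],[114,1,0,-1,0,0,0],[114,1,0,-1,0,0,0],[114,1,0,-1,0,0,0],[114,-30,0,-1,0,0,0],[114,-70,0,-1,0,0,0],[114,-110,0,-1,0,0,0],[114,-120,0,-1,0,0,0]]}}

```text
time: 7.05
ee_pos: [0.5613, -0.1872, 0.2135]
eef_rot: [0.539, 0.457, -0.537, 0.461]
ft_force: [-0.8, 0.2, 0.3]
width: 0.0483
```

Run:
```python
from h import *
P,a=drow(-.032);delta(P,.2,a)
cv2.imwrite('pics/w4.png',camera('wrist')[:,:,::-1])
```

```text
t 7.05 pos [ 0.5613 -0.1872  0.2135] w 0.0483 F [-0.8  0.2  0.3] j [ 0.66  0.3  -0.5   1.55  0.15  1.32 -1.59]
shift mm [  13.   -24.  -280.3] turn [-0.0342  0.0013 -0.0066]
```

View pics/w4.png

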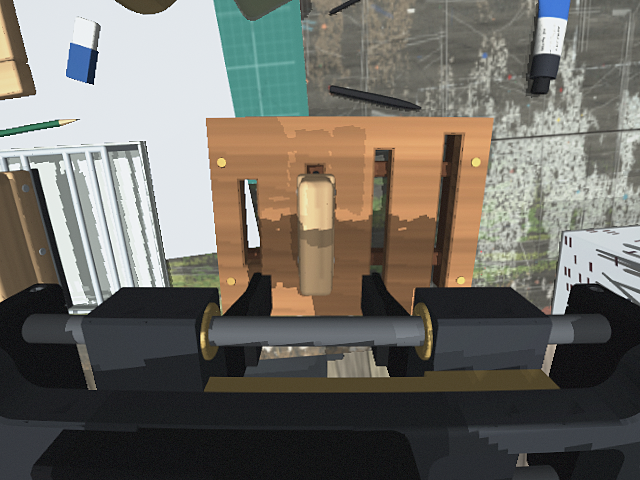

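The 98 squeegee stands upright in its slot at (315,235). Next is the 154, in place y = -32.

Call:
{"api": "arm_command", "payload": {"targets": [[114,0,-3,-40,0,0,0],[114,0,-7,-90,-0.02,0,0],[114,0,-11,-138,-0.034,0,0],[114,0,-15,-186,-0.034,0,0],[114,3,-19,-230,-0.034,0,0],[114,8,-22,-265,-0.034,0,0],[114,13,-24,-281,-0.034,0,0],[114,13,-24,-281,-0.034,0,0],[114,13,-24,-281,-0.034,0,0],[114,13,-24,-281,-0.034,0,0]]}}

```text
time: 8.1
ee_pos: [0.58, 0.0925, 0.1951]
eef_rot: [-0.53, -0.467, 0.531, -0.468]
ft_force: [0.3, -1.3, -0.5]
width: 0.0477
```

Run:
```python
from h import *
P,a=drow(-.032);delta(P,.097,a)
cv2.imwrite('pics/w5.png',camera('wrist')[:,:,::-1])
```

```text
t 8.1 pos [0.58   0.0925 0.1951] w 0.0477 F [ 0.3 -1.3 -0.5] j [ 0.29  0.33 -0.65  1.57  0.21  1.3  -2.08]
shift mm [98.1  1.6 -1.2] turn [-0.0025  0.0008  0.0004]
```

View pics/w5.png

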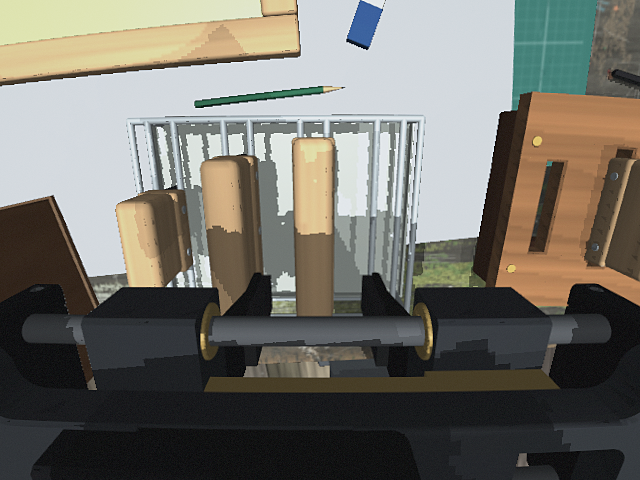

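The 154 squeegee is centred between the fingers at column 314. I'll descend and grip.

Call:
{"api": "arm_command", "payload": {"targets": [[114,25,1,-1,0,0,0],[114,50,1,-1,0,0,0],[114,70,1,-1,0,0,0],[114,86,1,-1,0,0,0],[114,94,1,-1,0,0,0],[114,98,1,-1,0,0,0],[114,98,1,-1,0,0,0],[180,98,1,-1,0,0,0],[180,98,1,-1,0,0,0],[255,98,1,-1,0,0,0]]}}

```text
time: 9.15
ee_pos: [0.5814, 0.0952, 0.0981]
eef_rot: [0.53, 0.468, -0.53, 0.468]
ft_force: [0.8, 0.8, -0.1]
width: 0.032
```

Call:
{"api": "arm_command", "payload": {"targets": [[255,0,0,0,0,0,0],[255,0,0,0,0,0,0],[255,0,0,0,0,0,0],[255,0,0,0,0,0,0]]}}

```text
time: 9.55
ee_pos: [0.5813, 0.0952, 0.0979]
eef_rot: [0.53, 0.468, -0.53, 0.468]
ft_force: [-0.6, -0.9, 4.8]
width: 0.0278
```

```bash
python3 -c "
from h import *
P,a=drow(-.032);delta(P,.097,a)
P,a=srow(-.096);delta(P,.217,a)"
```

```text
t 9.55 pos [0.5813 0.0952 0.0979] w 0.0278 F [-0.6 -0.9  4.8] j [ 0.26  0.43 -0.63  1.68  0.27  1.12 -2.13]
shift mm [0.9 0.7 1.7] turn [-0.0003  0.     -0.0006]
t 9.55 pos [0.5813 0.0952 0.0979] w 0.0278 F [-0.6 -0.9  4.8] j [ 0.26  0.43 -0.63  1.68  0.27  1.12 -2.13]
shift mm [-119.     8.9  409.6] turn [ 0.034   0.     -0.0006]
```

Call:
{"api": "arm_command", "payload": {"targets": [[255,-15,0,0,0,0,0],[255,-45,0,0,0,0,0],[255,-80,0,0,0,0,0],[255,-110,0,0,0,0,0],[255,-119,1,30,0.01,0,0],[255,-119,2,70,0.02,0,0],[255,-119,3,115,0.034,0,0],[255,-119,4,160,0.034,0,0],[255,-119,5,205,0.034,0,0],[255,-119,6,250,0.034,0,0]]}}

```text
time: 10.55
ee_pos: [0.5554, -0.1552, 0.2174]
eef_rot: [0.538, 0.459, -0.538, 0.459]
ft_force: [1.0, -0.0, -1.7]
width: 0.0278
```

Call:
{"api": "arm_command", "payload": {"targets": [[255,0,1,45,0,0,0],[255,0,2,85,0,0,0],[255,0,3,120,0,0,0],[255,0,3,145,0,0,0],[255,0,3,160,0,0,0],[255,0,3,160,0,0,0],[255,0,3,160,0,0,0],[255,0,3,160,0,0,0]]}}

```text
time: 11.35
ee_pos: [0.5346, -0.3099, 0.2168]
eef_rot: [0.538, 0.46, -0.537, 0.46]
ft_force: [-0.4, -0.0, -2.0]
width: 0.0282
```

```bash
python3 -c "
from h import *
P,a=srow(-.096);delta(P,.088,a)
cv2.imwrite('pics/w6.png',camera('wrist')[:,:,::-1])"
```

```text
t 11.35 pos [ 0.5346 -0.3099  0.2168] w 0.0282 F [-0.4 -0.  -2. ] j [ 0.79  0.35 -0.43  1.47  0.15  1.35 -1.38]
shift mm [128.9   5.    1.8] turn [ 0.0029 -0.0008 -0.0004]
```

View pics/w6.png

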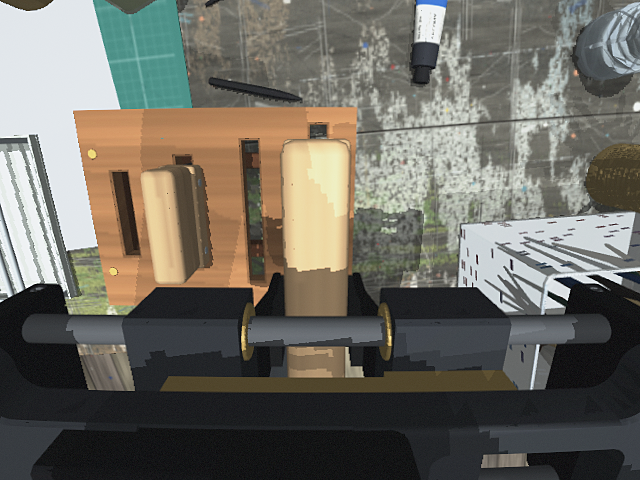

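The 154 is held straight over its slot, whose far end shows at (318,130). I'll lower it.

Call:
{"api": "arm_command", "payload": {"targets": [[255,20,3,1,0,0,0],[255,45,5,1,0,0,0],[255,65,5,1,0,0,0],[255,80,5,1,0,0,0],[255,93,5,1,0,0,0],[255,105,5,1,0,0,0],[255,115,5,1,0,0,0],[255,122,5,1,0,0,0],[255,128,5,1,0,0,0],[255,128,5,1,0,0,0]]}}

```text
time: 12.4
ee_pos: [0.5386, -0.3143, 0.0884]
eef_rot: [-0.538, -0.459, 0.538, -0.459]
ft_force: [1.0, 0.3, -1.7]
width: 0.0281
```

Run:
```python
from h import *
P,a=srow(-.096);delta(P,.088,a)
```

```text
t 12.4 pos [ 0.5386 -0.3143  0.0884] w 0.0281 F [ 1.   0.3 -1.7] j [ 0.78  0.47 -0.41  1.6   0.2   1.12 -1.42]
shift mm [ 0.4  0.4 -2. ] turn [-0.0002  0.0004 -0.0002]
```

Call:
{"api": "arm_command", "payload": {"targets": [[255,1,0,-2,0,0,0],[255,1,0,-2,0,0,0],[114,1,0,-2,0,0,0],[114,1,0,-2,0,0,0],[114,1,0,-2,0,0,0],[114,1,0,-2,0,0,0],[114,-30,0,-2,0,0,0],[114,-70,0,-2,0,0,0],[114,-110,0,-2,0,0,0],[114,-120,0,-2,0,0,0]]}}

```text
time: 13.4
ee_pos: [0.5407, -0.3126, 0.2138]
eef_rot: [0.539, 0.457, -0.537, 0.461]
ft_force: [1.3, -0.7, 0.6]
width: 0.0479
```

Run:
```python
from h import *
P,a=drow(.032);delta(P,.205,a)
cv2.imwrite('pics/w7.png',camera('wrist')[:,:,::-1])
```

```text
t 13.4 pos [ 0.5407 -0.3126  0.2138] w 0.0479 F [ 1.3 -0.7  0.6] j [ 0.79  0.36 -0.43  1.46  0.15  1.34 -1.39]
shift mm [   7.5  -25.7 -471.3] turn [-0.0343  0.0026 -0.0066]
```

View pics/w7.png

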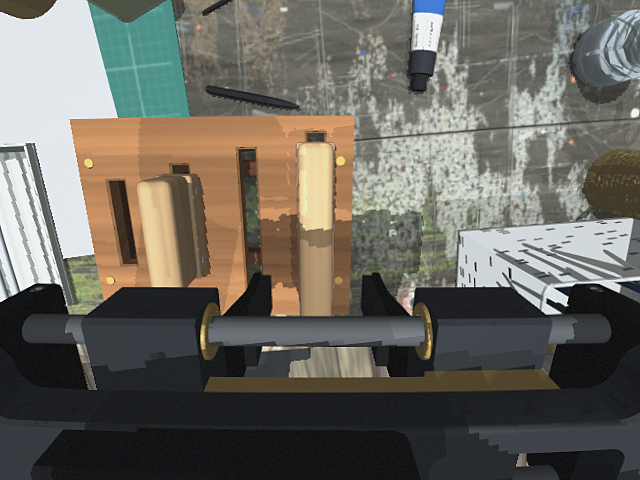

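The 154 is seated upright at (316,220). Next is the 126, in place y = +32.

Call:
{"api": "arm_command", "payload": {"targets": [[114,0,-3,-40,0,0,0],[114,0,-5,-88,-0.02,0,0],[114,0,-8,-136,-0.034,0,0],[114,0,-10,-184,-0.034,0,0],[114,0,-13,-232,-0.034,0,0],[114,0,-15,-280,-0.034,0,0],[114,0,-18,-328,-0.034,0,0],[114,0,-20,-376,-0.034,0,0],[114,4,-23,-424,-0.034,0,0],[114,7,-25,-460,-0.034,0,0]]}}

```text
time: 14.45
ee_pos: [0.5857, 0.1496, 0.2003]
eef_rot: [-0.529, -0.469, 0.53, -0.468]
ft_force: [-0.6, -0.4, -0.6]
width: 0.0482
```

Call:
{"api": "arm_command", "payload": {"targets": [[114,0,-1,-11,0,0,0],[114,0,-1,-11,0,0,0],[114,0,-1,-11,0,0,0],[114,0,-1,-11,0,0,0]]}}

```text
time: 14.85
ee_pos: [0.5874, 0.1549, 0.2013]
eef_rot: [-0.53, -0.467, 0.531, -0.468]
ft_force: [-0.3, 0.5, -0.1]
width: 0.0478
```

Run:
```python
from h import *
P,a=drow(.032);delta(P,.097,a)
cv2.imwrite('pics/w8.png',camera('wrist')[:,:,::-1])
```

```text
t 14.85 pos [0.5874 0.1549 0.2013] w 0.0478 F [-0.3  0.5 -0.1] j [ 0.19  0.38 -0.67  1.51  0.24  1.33 -2.2 ]
shift mm [104.3   2.   -2.3] turn [-0.0031  0.0012 -0.    ]
```

View pics/w8.png

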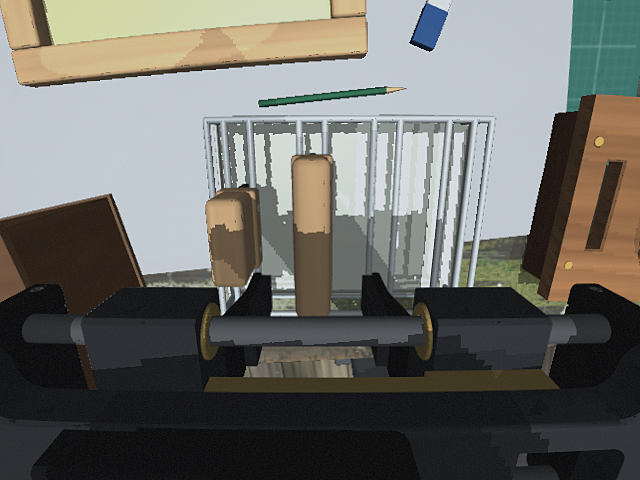

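Run:
```python
from h import *
def tri(a,b):
    (C1,d1),(C2,d2)=a,b;d1=d1[0];d2=d2[0]
    s=np.linalg.lstsq(np.c_[d1,-d2],C2-C1,rcond=None)[0]
    p,q=C1+s[0]*d1,C2+s[1]*d2;return (p+q)/2,np.linalg.norm(p-q)
print(tri(ray('top',(103,208)),ray('wrist',(113,196))))
print(tri(ray('top',(103,208)),ray('scene',(113,308))))
print(tri(ray('top',(103,208)),ray('scene',(207,367))))
print(tri(ray('top',(103,317)),ray('scene',(207,367))))
```

```text
(array([ 0.64563933,  0.42672045, -0.0437801 ]), np.float64(0.04591555315286309))
(array([0.63747431, 0.37764519, 0.13437914]), np.float64(0.004878309313984269))
(array([0.58304461, 0.35040024, 0.05775069]), np.float64(0.1591058535907485))
(array([0.43226434, 0.36429903, 0.1399869 ]), np.float64(0.00030122754320606704))
```

The 126 is centred at column 313. The cabinet top is about 0.14 m up at y ≥ 0.364, clear of the gripper body. I'll descend.

Call:
{"api": "arm_command", "payload": {"targets": [[114,25,1,-1,0,0,0],[114,50,2,-2,0,0,0],[114,72,2,-2,0,0,0],[114,90,2,-2,0,0,0],[114,100,2,-2,0,0,0],[114,104,2,-2,0,0,0],[114,104,2,-2,0,0,0],[180,104,2,-2,0,0,0],[180,104,2,-2,0,0,0],[255,104,2,-2,0,0,0]]}}

```text
time: 15.9
ee_pos: [0.5896, 0.1591, 0.0982]
eef_rot: [0.53, 0.468, -0.53, 0.468]
ft_force: [0.4, -0.5, 0.7]
width: 0.0317
```

Call:
{"api": "arm_command", "payload": {"targets": [[255,0,0,0,0,0,0],[255,0,0,0,0,0,0],[255,0,0,0,0,0,0],[255,0,0,0,0,0,0]]}}

```text
time: 16.3
ee_pos: [0.5895, 0.159, 0.098]
eef_rot: [0.53, 0.468, -0.53, 0.468]
ft_force: [-0.8, -1.2, 5.0]
width: 0.0282
```

```bash
python3 -c "
from h import *
P,a=drow(.032);delta(P,.097,a)
P,a=srow(-.032);delta(P,.217,a)"
```

```text
t 16.3 pos [0.5895 0.159  0.098 ] w 0.0282 F [-0.8 -1.2  5. ] j [ 0.16  0.48 -0.64  1.62  0.31  1.15 -2.25]
shift mm [1.  0.4 2.1] turn [-0.0004 -0.     -0.0007]
t 16.3 pos [0.5895 0.159  0.098 ] w 0.0282 F [-0.8 -1.2  5. ] j [ 0.16  0.48 -0.64  1.62  0.31  1.15 -2.25]
shift mm [-119.    10.8  410.1] turn [ 0.034  -0.     -0.0007]
```

Call:
{"api": "arm_command", "payload": {"targets": [[255,-15,0,0,0,0,0],[255,-45,0,0,0,0,0],[255,-80,0,0,0,0,0],[255,-110,0,0,0,0,0],[255,-119,1,30,0.01,0,0],[255,-119,2,70,0.02,0,0],[255,-119,3,115,0.034,0,0],[255,-119,4,160,0.034,0,0],[255,-119,5,205,0.034,0,0],[255,-119,6,250,0.034,0,0]]}}

```text
time: 17.3
ee_pos: [0.5636, -0.0913, 0.2173]
eef_rot: [0.538, 0.459, -0.538, 0.459]
ft_force: [1.1, 0.4, -0.8]
width: 0.0274
```

Call:
{"api": "arm_command", "payload": {"targets": [[255,0,1,45,0,0,0],[255,0,2,85,0,0,0],[255,0,4,120,0,0,0],[255,0,5,145,0,0,0],[255,0,5,160,0,0,0],[255,0,5,160,0,0,0],[255,0,5,160,0,0,0],[255,0,5,160,0,0,0]]}}

```text
time: 18.1
ee_pos: [0.5446, -0.2463, 0.2168]
eef_rot: [0.538, 0.46, -0.537, 0.46]
ft_force: [0.4, 0.1, -2.2]
width: 0.0276
```

```bash
python3 -c "
from h import *
P,a=srow(-.032);delta(P,.088,a)
cv2.imwrite('pics/w9.png',camera('wrist')[:,:,::-1])"
```

```text
t 18.1 pos [ 0.5446 -0.2463  0.2168] w 0.0276 F [ 0.4  0.1 -2.2] j [ 0.73  0.31 -0.47  1.53  0.14  1.34 -1.48]
shift mm [128.8   5.1   2.2] turn [ 0.003  -0.0008 -0.0003]
```

View pics/w9.png

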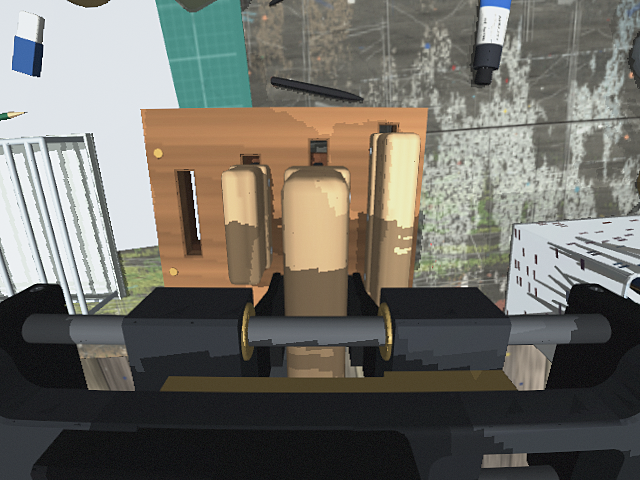

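The 126 is over its slot (far end at 318,150), between the two seated ones. I'll lower it.

Call:
{"api": "arm_command", "payload": {"targets": [[255,20,3,0,0,0,0],[255,45,5,0,0,0,0],[255,65,5,0,0,0,0],[255,80,5,0,0,0,0],[255,93,5,0,0,0,0],[255,105,5,0,0,0,0],[255,115,5,0,0,0,0],[255,122,5,0,0,0,0],[255,128,5,0,0,0,0],[255,128,5,0,0,0,0]]}}

```text
time: 19.15
ee_pos: [0.5489, -0.2498, 0.0884]
eef_rot: [-0.538, -0.459, 0.538, -0.459]
ft_force: [0.2, -0.1, -0.8]
width: 0.0273
```

Run:
```python
from h import *
P,a=srow(-.032);delta(P,.088,a)
```

```text
t 19.15 pos [ 0.5489 -0.2498  0.0884] w 0.0273 F [ 0.2 -0.1 -0.8] j [ 0.71  0.43 -0.45  1.66  0.21  1.1  -1.53]
shift mm [ 0.4  0.4 -0.6] turn [-0.0002  0.0004 -0.0002]
```

Call:
{"api": "arm_command", "payload": {"targets": [[255,1,0,0,0,0,0],[255,1,0,0,0,0,0],[114,1,0,0,0,0,0],[114,1,0,0,0,0,0],[114,1,0,0,0,0,0],[114,1,0,0,0,0,0],[114,-30,0,0,0,0,0],[114,-70,0,0,0,0,0],[114,-110,0,0,0,0,0],[114,-120,0,0,0,0,0]]}}

```text
time: 20.15
ee_pos: [0.5508, -0.2498, 0.2136]
eef_rot: [0.539, 0.457, -0.537, 0.461]
ft_force: [0.8, -0.6, 1.1]
width: 0.0479
```

Run:
```python
from h import *
P,a=drow(.096);delta(P,.205,a)
cv2.imwrite('pics/w10.png',camera('wrist')[:,:,::-1])
```

```text
t 20.15 pos [ 0.5508 -0.2498  0.2136] w 0.0479 F [ 0.8 -0.6  1.1] j [ 0.73  0.33 -0.47  1.52  0.15  1.33 -1.49]
shift mm [   7.6  -27.9 -471.7] turn [-0.0342  0.002  -0.0067]
```

View pics/w10.png

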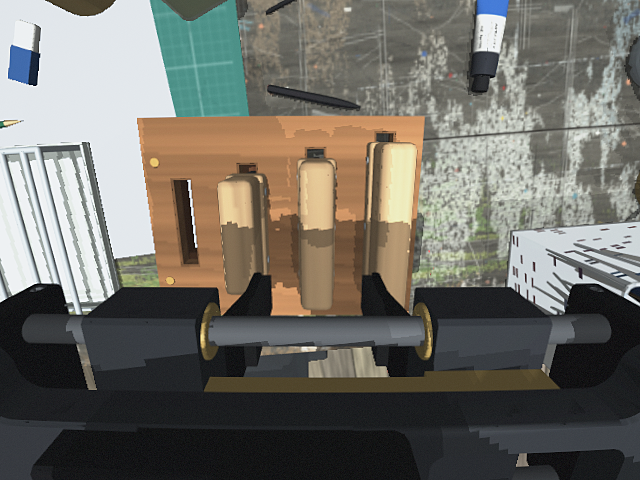

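Three are seated and upright. The 70 is next. Joint 7 should end near -2.35, within its range.

Call:
{"api": "arm_command", "payload": {"targets": [[114,0,-3,-40,0,0,0],[114,0,-5,-88,-0.02,0,0],[114,0,-8,-136,-0.034,0,0],[114,0,-10,-184,-0.034,0,0],[114,0,-13,-232,-0.034,0,0],[114,0,-15,-280,-0.034,0,0],[114,0,-18,-328,-0.034,0,0],[114,0,-20,-376,-0.034,0,0],[114,4,-25,-424,-0.034,0,0],[114,7,-27,-460,-0.034,0,0]]}}

```text
time: 21.2
ee_pos: [0.5935, 0.2126, 0.1999]
eef_rot: [-0.529, -0.469, 0.53, -0.468]
ft_force: [0.4, 0.2, 0.6]
width: 0.0482
```

Call:
{"api": "arm_command", "payload": {"targets": [[114,0,0,-12,0,0,0],[114,0,0,-12,0,0,0],[114,0,0,-12,0,0,0],[114,0,0,-12,0,0,0]]}}

```text
time: 21.6
ee_pos: [0.5967, 0.2187, 0.2013]
eef_rot: [-0.53, -0.467, 0.531, -0.468]
ft_force: [0.9, 0.1, -0.4]
width: 0.048
```

Run:
```python
from h import *
P,a=drow(.096);delta(P,.097,a)
cv2.imwrite('pics/w11.png',camera('wrist')[:,:,::-1])
```

```text
t 21.6 pos [0.5967 0.2187 0.2013] w 0.048 F [ 0.9  0.1 -0.4] j [ 0.08  0.45 -0.68  1.43  0.28  1.36 -2.31]
shift mm [104.3   0.6  -1.9] turn [-0.0031  0.0012 -0.0002]
```

View pics/w11.png

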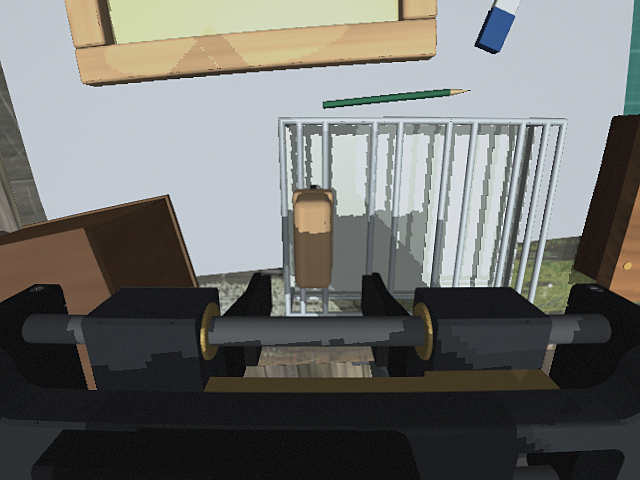

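The 70 is centred at column 313, and the cabinet stays left of the gripper body. I'll descend.

Call:
{"api": "arm_command", "payload": {"targets": [[114,25,0,-1,0,0,0],[114,50,0,-1,0,0,0],[114,72,0,-1,0,0,0],[114,90,0,-1,0,0,0],[114,100,0,-1,0,0,0],[114,104,0,-1,0,0,0],[114,104,0,-1,0,0,0],[180,104,0,-1,0,0,0],[180,104,0,-1,0,0,0],[255,104,0,-1,0,0,0]]}}

```text
time: 22.65
ee_pos: [0.5966, 0.2222, 0.0982]
eef_rot: [0.53, 0.468, -0.53, 0.468]
ft_force: [0.1, 0.5, 0.3]
width: 0.0317
```

Call:
{"api": "arm_command", "payload": {"targets": [[255,0,0,0,0,0,0],[255,0,0,0,0,0,0],[255,0,0,0,0,0,0],[255,0,0,0,0,0,0]]}}

```text
time: 23.05
ee_pos: [0.5966, 0.2221, 0.098]
eef_rot: [0.53, 0.468, -0.53, 0.468]
ft_force: [-1.0, -0.5, 5.0]
width: 0.0277
```

```bash
python3 -c "
from h import *
P,a=drow(.096);delta(P,.097,a)
P,a=srow(.096);delta(P,.217,a)"
```

```text
t 23.05 pos [0.5966 0.2221 0.098 ] w 0.0277 F [-1.  -0.5  5. ] j [ 0.06  0.53 -0.65  1.55  0.34  1.18 -2.35]
shift mm [1.  1.2 1.6] turn [-0.0003 -0.0002 -0.0007]
t 23.05 pos [0.5966 0.2221 0.098 ] w 0.0277 F [-1.  -0.5  5. ] j [ 0.06  0.53 -0.65  1.55  0.34  1.18 -2.35]
shift mm [-119.    16.   345.6] turn [ 0.034  -0.0002 -0.0007]
```

Call:
{"api": "arm_command", "payload": {"targets": [[255,-15,0,0,0,0,0],[255,-45,0,0,0,0,0],[255,-80,0,0,0,0,0],[255,-110,0,0,0,0,0],[255,-119,1,30,0.01,0,0],[255,-119,3,70,0.02,0,0],[255,-119,5,115,0.034,0,0],[255,-119,6,155,0.034,0,0],[255,-119,8,195,0.034,0,0],[255,-119,10,235,0.034,0,0]]}}

```text
time: 24.05
ee_pos: [0.5765, -0.0138, 0.2172]
eef_rot: [0.538, 0.459, -0.538, 0.459]
ft_force: [0.2, -0.6, -0.8]
width: 0.0276
```

Call:
{"api": "arm_command", "payload": {"targets": [[255,0,2,40,0,0,0],[255,0,4,75,0,0,0],[255,0,6,100,0,0,0],[255,0,6,111,0,0,0],[255,0,6,111,0,0,0],[255,0,6,111,0,0,0],[255,0,6,111,0,0,0]]}}

```text
time: 24.75
ee_pos: [0.5659, -0.1207, 0.2168]
eef_rot: [0.538, 0.46, -0.537, 0.46]
ft_force: [-0.4, -0.3, -0.9]
width: 0.0277
```

```bash
python3 -c "
from h import *
P,a=srow(.096);delta(P,.088,a)
cv2.imwrite('pics/w12.png',camera('wrist')[:,:,::-1])"
```

```text
t 24.75 pos [ 0.5659 -0.1207  0.2168] w 0.0277 F [-0.4 -0.3 -0.9] j [ 0.59  0.28 -0.55  1.57  0.15  1.33 -1.71]
shift mm [128.8   3.9   1.6] turn [ 0.003  -0.0007 -0.0002]
```

View pics/w12.png

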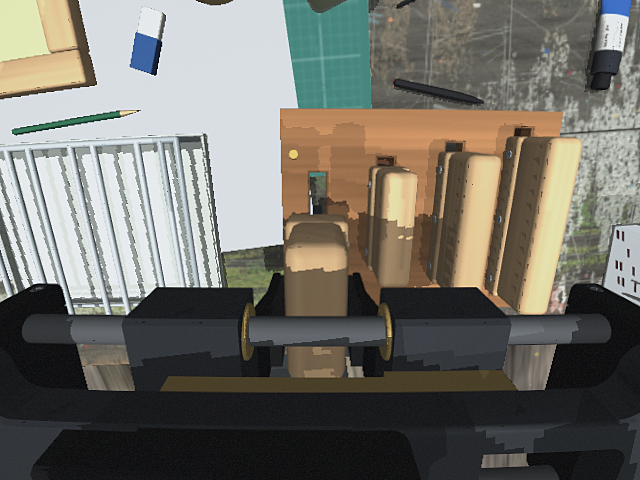

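The 70 is over its slot (far end at 318,180). I'll lower it.

Call:
{"api": "arm_command", "payload": {"targets": [[255,20,3,0,0,0,0],[255,45,4,0,0,0,0],[255,65,4,0,0,0,0],[255,80,4,0,0,0,0],[255,93,4,0,0,0,0],[255,105,4,0,0,0,0],[255,115,4,0,0,0,0],[255,122,4,0,0,0,0],[255,128,4,0,0,0,0],[255,128,4,0,0,0,0]]}}

```text
time: 25.8
ee_pos: [0.5696, -0.1239, 0.0884]
eef_rot: [-0.538, -0.459, 0.538, -0.459]
ft_force: [-0.5, -0.8, -1.0]
width: 0.0274
```

Run:
```python
from h import *
P,a=srow(.096);delta(P,.088,a)
```

```text
t 25.8 pos [ 0.5696 -0.1239  0.0884] w 0.0274 F [-0.5 -0.8 -1. ] j [ 0.57  0.4  -0.53  1.71  0.23  1.09 -1.76]
shift mm [ 0.4 -0.3 -1. ] turn [-0.0002  0.0003 -0.0003]
```

Release, lift clear, and back well away for the checks.

Call:
{"api": "arm_command", "payload": {"targets": [[255,1,0,-1,0,0,0],[255,1,0,-1,0,0,0],[114,1,0,-1,0,0,0],[114,1,0,-1,0,0,0],[114,1,0,-1,0,0,0],[114,1,0,-1,0,0,0],[114,-30,0,-1,0,0,0],[114,-70,0,-1,0,0,0],[114,-115,0,-1,0,0,0],[114,-160,0,-1,0,0,0]]}}

```text
time: 26.8
ee_pos: [0.5693, -0.1224, 0.2503]
eef_rot: [-0.538, -0.459, 0.538, -0.459]
ft_force: [1.1, -0.3, 0.3]
width: 0.048
```

Call:
{"api": "arm_command", "payload": {"targets": [[114,-10,0,-45,0,0,0],[114,-20,0,-90,0,0,0],[114,-20,0,-135,0,0,0],[114,-20,0,-180,0,0,0],[114,-20,0,-225,0,0,0],[114,-20,0,-270,0,0,0],[114,-20,0,-300,0,0,0],[114,-20,0,-320,0,0,0],[114,-20,0,-320,0,0,0],[114,-20,0,-320,0,0,0]]}}

```text
time: 27.8
ee_pos: [0.62, 0.1933, 0.2683]
eef_rot: [-0.538, -0.459, 0.538, -0.459]
ft_force: [0.7, -0.2, 0.3]
width: 0.048
```

Run:
```python
from h import *
t=camera('top');s=camera('scene');cv2.imwrite('pics/topF.png',t[:,:,::-1])
c=s[150:300,290:490,::-1];cv2.imwrite('pics/sF.png',cv2.resize(c,None,fx=4,fy=4,interpolation=cv2.INTER_CUBIC))
H,S,V=cv2.split(cv2.cvtColor(t,cv2.COLOR_RGB2HSV))
m=((H>14)&(H<34)&(S>70)&(S<175)&(V>205)).astype(np.uint8);m[:190]=0;m[325:]=0;m[:,:335]=0;m[:,495:]=0
for c in cv2.findContours(m,cv2.RETR_EXTERNAL,cv2.CHAIN_APPROX_NONE)[0]:
    if cv2.contourArea(c)>150:
        P=onz('top',c,.122)
        (ce,wh,a)=cv2.minAreaRect((P[:,:2]*1000).astype(np.float32));print(np.round(ce,1),np.round(wh,1),round(a,1))
for y in(.096,.032,-.032,-.096):print(srow(y)[0].round(4))
# front end bottom-edge expected in scene: print projections of handle-top near/far corners at seated height
for y,L in((.096,70),(.032,98),(-.032,126),(-.096,154)):
    q=[];
    for x in(-L/2000,L/2000):
        for z in(.06,.122): q.append(np.r_[srow(y+ .014,x)[0],z])
    print(L,(proj('scene',q)-[290,150]).__mul__(4).round().tolist())
```

```text
[ 570.9 -122.8] [23.9 65.6] 80.6
[ 559.6 -186.1] [23.5 93.6] 80.6
[ 548.9 -250.3] [ 22.2 120.6] 81.1
[ 539.8 -312.1] [ 25.5 150.3] 80.9
[ 0.5695 -0.1228]
[ 0.5594 -0.186 ]
[ 0.5494 -0.2492]
[ 0.5393 -0.3124]
70 [[281.0, 354.0], [284.0, 246.0], [188.0, 296.0], [188.0, 191.0]]
98 [[392.0, 319.0], [399.0, 214.0], [261.0, 243.0], [263.0, 141.0]]
126 [[498.0, 287.0], [507.0, 183.0], [328.0, 194.0], [333.0, 94.0]]
154 [[599.0, 255.0], [611.0, 153.0], [392.0, 149.0], [398.0, 51.0]]
```

View pics/sF.png

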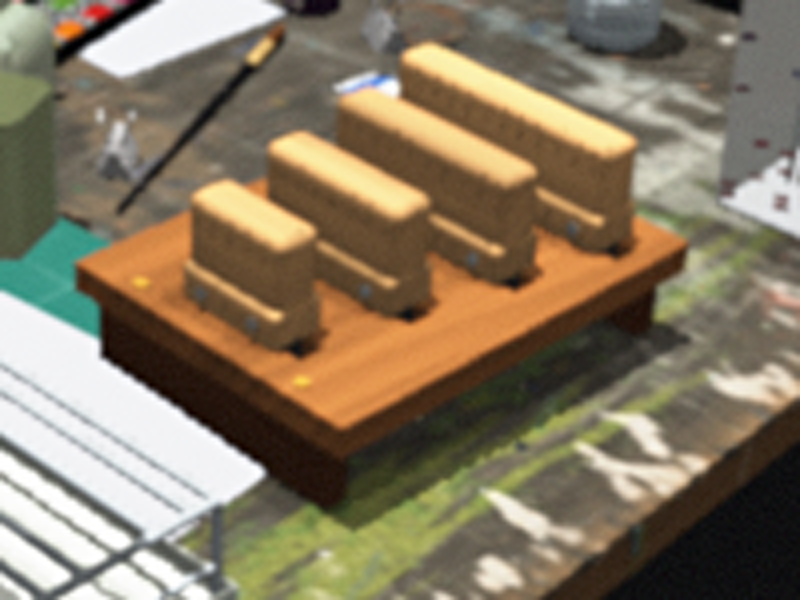

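View pics/topF.png

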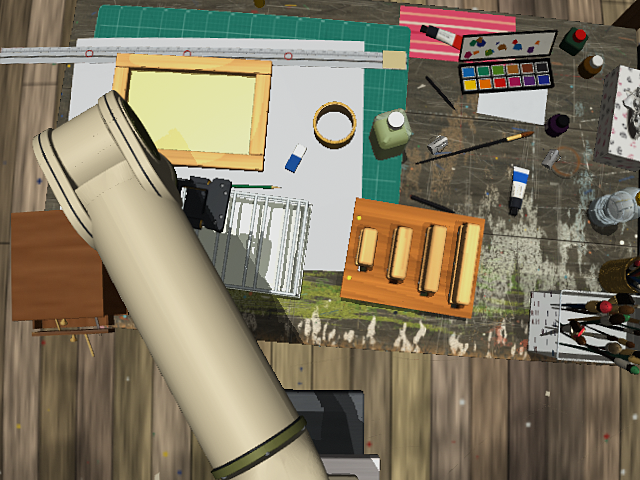

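Both views show all four squeegees upright with their feet flat on the board. Top-edge pixels and centres match the seated prediction within 2 mm, and the arm is clear.

```bash
python3 -c "
from bench import *
print(close_job())"
```

```text
the job is handed in; nothing more can be done
None
```

All four squeegees are in the storage rack, running 70, 98, 126, 154 mm from left to right, each in the slot cut to its length. I handed the job in at about 28 s of the 93 s allowed.

- **Position:** In the last top view the squeegee centres were within about 2 mm of their slot centres, and the lengths matched their slots.
- **Seating:** In the last scene view every handle foot lay flat on the board, and the top edges were close to where the seated height puts them. All stood upright.
- **Robot:** The gripper was open and away from everything. The wrist force I read stayed at about 5 N or less. No joint came near its range limit; joint 7 came closest, at -2.35 of ±2.6.
- **Disagreement:** The wrist camera placed one rack pin about 1.6 mm from the top camera's position. That is within the calibration and the slot clearance, so I kept the top camera's values.

No check failed.

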